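# Seat the mixer rotor in its drive

### The arm

A 7-joint arm with a two-finger parallel gripper is mounted at the origin on a cart in front of the work surface, level with it; the furniture and walls round the work are solid. World frame = base frame: x ahead of the robot, y to its left, z up, the work surface at z = 0. Lengths are in mm, angles in rad, forces in N, time in s.
With the tool pointing down it reaches from about 400 to 875 mm from the base axis. Payload 4.4 kg.
Tool frame: the origin (TCP) lies midway between the tips of the shut fingers; the grasp point (between the pads) lies 19 mm behind it; z points along the fingers, y is the line along which they close (so a half turn about z gives the same grasp; the last joint's range is limited). The gripper opens to 85 mm and grips with 20 to 120 N. Pads are 22 mm wide; open, the fingers measure 114 mm over their backs; the gripper's body (76 mm by 85 mm) begins 54 mm behind the grasp point. The pads swing forward as they close: fully open they stand 13 mm farther back than shut.
Start: joints at [1.197, 0.628, 0.038, 1.517, -0.027, 0.996, -0.02], TCP at [196.954, -619.457, 231.313] pointing down, gripper open.
Joint ranges: [-3.06, 3.06], [-0.37, 2.12], [-1.25, 1.32], [0.18, 2.47], [-1.1, 4.24], [0.23, 1.98], [-2.94, 2.94]. Speed limits (rad/s): [2.57, 2.57, 3.14, 3.14, 3.14, 3.14, 3.14].

### API

Orientations are given as [roll, pitch, yaw] about the fixed x, y, z axes, in that order (R = Rz(yaw) Ry(pitch) Rx(roll)).
In Python, from cell import ctrl gives the robot as it stands.
- The arm moves only by the shell command python3 -m handwheel 'ROWS'. ROWS is JSON, a list of rows, each a list of 3 entries, a list of its own where there are three numbers: the turn, a rotation vector about the tool's x, y, z in degrees, then the shift along the tool's x, y, z in m, then the closure, from 0 (fully open) to 1 (shut). A call has 1 to 5 rows; each row shifts and turns the commanded pose from where the row before left it, along the tool's axes as they then stand; what a row does not reach is not made up. A row lasts 1/12 s, in which the tool goes at most 41.7 mm and 7.16 degrees, less where a joint would pass 70% of its speed; a pose out of reach is approached as far as the arm can. A call is refused whole if a number of a shift passes 0.0417 or a number of a turn 7.16, either way. A call with a gripper value outside its range is refused whole. The fingers move at their own pace and stop on an object; the grip force is fixed at half the most. Time passes only in rows, so rows that do not move let the fingers close. It gives the time, the measured TCP pose, the force, the opening and the grip force at its end, in the units of the state.
- ctrl.read_state(): the state, without advancing time (a new reading comes with each control period).
- ctrl.get_image(name): name is "scene" or "top" or "wrist"; returns a dict with "pixels" (384x512x3 uint8, red, green, blue), "fx", "fy", "cx", "cy" (pixels), "pose" (4x4, takes a point from camera to world coordinates); the wrist camera has in their place "T_tool_cam" (4x4, takes a point from camera to tool coordinates, whose origin is the TCP and whose axes are the flange's). Camera axes: x right, y up, looking along -z (the intrinsics and any distortion apply to the point x, -y, -z); pixel columns grow to the right and rows downward; lengths in mm; the calibration is good to about 2 mm. The wrist camera is an equidistant fisheye: a pixel r from the principal point sees the ray r / f radians off the axis. A picture is of the moment at which its call begins: read the wrist's pose just before it. There is no depth.
- ctrl.finish_job(): hands the job in; it is judged then, once.
The state is a dict: "clock": time; "qpos": joint angles; "qd": joint speeds; "tau": joint torques, N m; "eef_pos": TCP position; "tool_rot": TCP orientation; "force": force on the tool from outside, world axes, zero at the start; "torque": the same for the moment, N m; "width": finger opening in mm; "gripper_force": force on a finger pad.
Only numpy, scipy, OpenCV 4.12 (cv2) and the standard library are available. Lean on these libraries where they do the work, as an engineer would, in place of code of your own. Each camera call takes 0.05 s, during which the arm holds its last target. There are 200 camera calls.

### The job

Take the stirring rotor out of its stand and fit it into the mixer: let its shaft down into the sleeve, turn it under light pressure until its cross-shaped key falls into the cross slot of the drive, and leave it fully home with its disc flat on the sleeve's rim. Be gentle: never force it down while the key is out of the slot, do not go on turning against the drive's brake once it has dropped in, and leave the other things on the bench where they are.

Things in the scene. Friction and masses are not known exactly. Their poses are not given: they have to be found in the camera images.
- rotor: Loose stirring rotor, about 0.1 kg, 98 mm tall, upright in its stand. Origin: middle of the underside of its key, z up along the shaft. Heights above the origin: cross-shaped key 0-9 mm, steel shaft of 24 mm diameter 9-35 mm (lower end bevelled), aluminium disc of 58 mm diameter 35-40 mm with low vanes up to 47.5 mm, 16 mm thick neck to 68 mm, round black knob 68-98 mm.
- rotor_key (a point): Middle of the underside of the rotor's key (the rotor's origin). The key is two bars crossing at right angles along the rotor's x and y, each 21 mm long, 6 mm wide, 9 mm high; it looks the same after every quarter turn.
- rotor_knob (a point): Centre of the rotor's black knob (28 mm diameter, 30 mm high), 83 mm above the rotor's origin: the place to grip. The knob is round and may be gripped at any yaw.
- rotor_disc (a point): Centre of the underside of the rotor's disc, 35 mm above the rotor's origin. Fully home, it lies on socket. While the key is out of line it stays 8 mm above it (3 mm if the drive's spring is pressed to its stop).
- stand: Fixed grey block, 70 x 70 mm and 40 mm high, with an upright through hole of 30 mm diameter in its middle in which the rotor's shaft hangs; the rotor's disc rests on its top. Origin at the centre of its underside.
- mixer: Fixed mixer base: grey housing 150 (x) x 120 (y) mm, 35 mm high, with an upright round aluminium sleeve of 60 mm outer diameter in the middle that rises to 90 mm. Origin at the centre of its underside, z up; the front with the switch faces its own -x.
- socket (a point): Centre of the sleeve's upper rim, 90 mm above the mixer's origin. The bore is 26 mm in diameter (1 mm play round the shaft) and opens as a funnel to 36 mm over its top 7 mm. The drive sits deep inside.
- drive (a point): Centre of the drive's top face, 27 mm below the rim (the point is fixed to the mixer). The face has a cross slot, 9 mm wide, 10 mm deep, at an unknown angle unrelated to the mixer's yaw: find it by turning, a quarter turn at most. The key falls in within about 8 degrees of it and then has about 15 degrees of free play. The drive is braked: it does not follow the turning rotor.
- tweezers: Black tweezers, 121 mm long, lying between stand and mixer; a bystander.
- bench_brush: Wooden brush, 145 mm long, lying to the right of the stand; a bystander.
- base_plate_2: White plaster mounting plate, 61 x 74 x 16 mm, lying behind the stand and the mixer; a bystander.
- drive_stop (a point): Where the middle of the drive's top face lies when its spring is pressed to the stop, 5 mm below drive. Out of line, the drive yields downward under the key from about 3 N on, 1 mm per further newton, to this hard stop. When key and slot come into line it snaps up round the key and the upward force on a held rotor vanishes; the rotor then goes down freely until its disc lies on the rim.
There are look-alikes about, which are no part of the job. Leave any yellow look-alike of the rotor alone.

How it is judged (in metres and radians):
On the way, in this order (a step that is already met when the one before it is completed fails the run):
1. the rotor is lifted out of its stand, upright (z of rotor in the frame of stand above 0.045 m and angle between rotor's own z axis and vertical below 0.4 rad), for 0.1 s.
2. the rotor's key is in the slot: its disc lies on the sleeve's rim (distance between rotor_disc and socket below 0.0025 m and angle between rotor's own z axis and vertical below 0.05 rad), for 0.2 s.
At the end, for the whole second after the job is handed in: The rotor stands upright (within 3 degrees) and still in the mixer, let go, with its disc flat on the sleeve's rim (the centre of its underside within 2.5 mm of the rim's centre) (all of step 2 and linear speed of rotor below 0.02 m/s); the robot touches nothing.
It fails at once if the rotor and the mixer press on each other with more than 30 N (contact force between rotor and mixer above 30 N).
It fails at once if a bystander (tweezers, brush or mounting plate) is moved by more than 20 mm (distance of any of tweezers, bench_brush, base_plate_2 from where it was at the start of the episode above 0.02 m).
It also fails if it takes over 48 s, if anything falls off the work surface, if the arm or the gripper's body presses on something with over 40 N, if the wrist force passes 120 N, or if a joint passes its speed limit or range.

## Working session

There is one attempt and no reset: what is moved stays moved. The work goes in short steps, Python scripts to look and compute and a shell command to move; the robot and the scene stay as the last step left them, time stands still between calls to the robot, and variables do not carry over. Pictures are saved under pics/ and viewed, at most 10 in all, crops included, and the job is handed in when it is done.

```bash
mkdir -p pics; ls
cat > h.py <<'E'
import numpy as np,cv2
from cell import ctrl
def grab(n,f):
    d=ctrl.get_image(n); cv2.imwrite('pics/'+f,cv2.cvtColor(d['pixels'],cv2.COLOR_RGB2BGR)); return d
def ray(d,u,v):
    P=np.array(d['pose']); c=np.array([(u-d['cx'])/d['fx'],-(v-d['cy'])/d['fy'],-1]); return P[:3,3],P[:3,:3]@c
def onz(d,u,v,z):
    o,r=ray(d,u,v); return o+r*(z-o[2])/r[2]
def proj(d,p):
    P=np.array(d['pose']); c=P[:3,:3].T@(np.array(p)-P[:3,3]); return d['cx']+d['fx']*c[0]/-c[2], d['cy']-d['fy']*c[1]/-c[2]
E
python3 - <<'E'
from h import *
a=grab('top','top.png');b=grab('scene','scene.png')
for d in(a,b): print({k:(np.round(v,2).tolist() if k=='pose' else v) for k,v in d.items() if k!='pixels'})
cv2.imwrite('pics/both.png',np.hstack([cv2.resize(cv2.imread('pics/'+n),(400,300)) for n in('top.png','scene.png')]))
s=ctrl.read_state();print(s)
E
```

```text
pics
{'fx': 427.87460810915064, 'fy': 427.87460810915064, 'cx': 255.22165947058517, 'cy': 186.92757921294069, 'pose': [[-0.01, 1.0, -0.09, 445.01], [-1.0, -0.01, 0.01, -208.64], [0.01, 0.09, 1.0, 1403.54], [0.0, 0.0, 0.0, 1.0]]}
{'fx': 359.09309085764215, 'fy': 359.09309085764215, 'cx': 257.42872789825543, 'cy': 190.529184847537, 'pose': [[-0.88, 0.29, -0.37, 205.34], [-0.47, -0.53, 0.7, 518.4], [0.01, 0.79, 0.61, 701.84], [0.0, 0.0, 0.0, 1.0]]}
{'clock': 0.1, 'qpos': array([ 1.19719843,  0.62922888,  0.03843668,  1.51825022, -0.02700071,
        0.99628373, -0.01999666]), 'qd': array([-0.00041216, -0.00270644, -0.00107404, -0.00112077,  0.0008754 ,
        0.00019206,  0.00044433]), 'tau': array([ 2.36043408e-03, -5.64540017e+01,  1.23033531e+00, -1.93975550e+01,
        1.12803260e-02,  5.38314504e-03,  3.35891229e-05]), 'eef_pos': array([ 196.79475481, -618.92415933,  230.5026129 ]), 'tool_rot': array([-3.13994007e+00,  9.36611992e-06,  3.07807790e-01]), 'force': array([ 0.14770922, -0.18322869, -0.15794725]), 'torque': array([ 0.04776302, -0.02280705,  0.00587721]), 'gripper_force': 0.0, 'width': 85.5377846447092}
```

View pics/top.png

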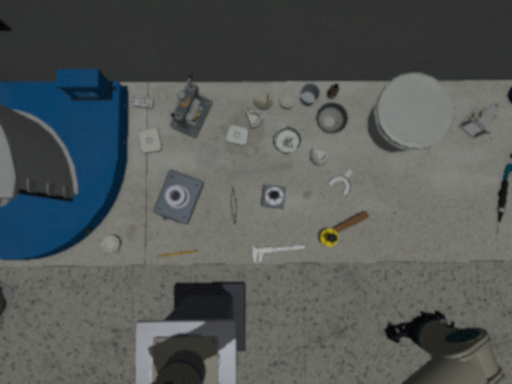

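View pics/scene.png

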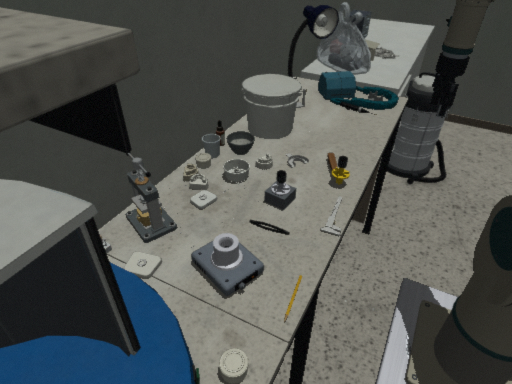

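Top view: a stand with a black-knobbed rotor at (273,196), the mixer at (178,196), tweezers at (234,205), and a yellow rotor look-alike with the brush at (329,237). In the scene view the rotor is at (281,183), the mixer at (227,258), and the yellow look-alike at (341,170).
Candidates for the rotor are the grey/black one at top (273,196) and the yellow one at (329,237). I choose the one in the grey stand and will check it in a crop.

Run:
```python
from h import *
t=cv2.imread('pics/top.png');s=cv2.imread('pics/scene.png')
def crop(i,x,y,w,h,k): return cv2.resize(i[y:y+h,x:x+w],None,fx=k,fy=k,interpolation=cv2.INTER_CUBIC)
A=crop(t,150,165,140,60,5) # 700x300
B=np.hstack([crop(s,190,225,80,70,4.2),crop(s,250,155,70,70,4.2)])
B=B[:,:700]; B=cv2.copyMakeBorder(B,0,0,0,700-B.shape[1],0)
cv2.imwrite('pics/c1.png',np.vstack([A,B]))
```

```text
(no output)
```

View pics/c1.png

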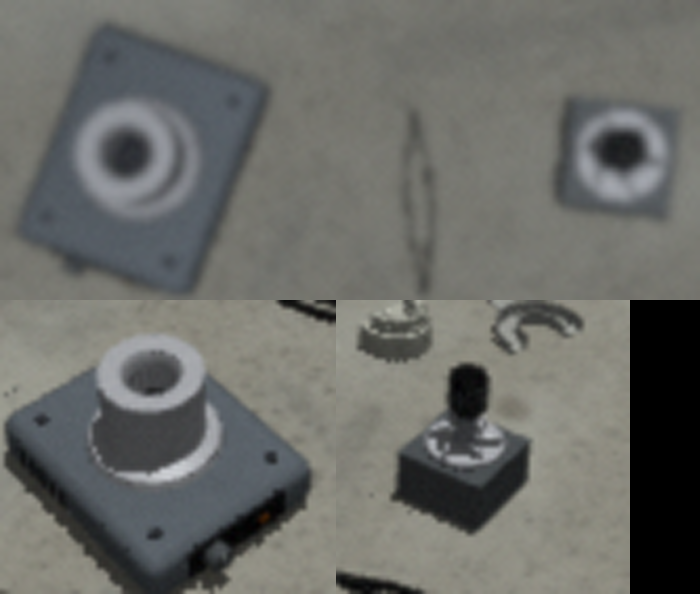

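The crop confirms it: bright vaned disc and black knob in the grey stand (top ≈(274,195)). The mixer sleeve rim is at ≈(175,196).

```bash
cat > m.py <<'E'
from h import *
def blob(d,seed,f,z,lab,hull=False):
    g=d['pixels'].astype(int); m=f(g).astype(np.uint8)
    n,l,s,c=cv2.connectedComponentsWithStats(m)
    i=min((i for i in range(1,n) if s[i,4]>25),key=lambda i:np.hypot(*(c[i]-seed)))
    k=(l==i).astype(np.uint8); cn=max(cv2.findContours(k,0,1)[0],key=len)
    (u,v),ax,_=cv2.minAreaRect(cv2.convexHull(cn)) if not hull else cv2.fitEllipse(cv2.convexHull(cn))
    print(lab,s[i],np.round([u,v,*ax],1),np.round(onz(d,u,v,z),1)); return u,v
E
python3 - <<'E'
from m import *
t=ctrl.get_image('top');s=ctrl.get_image('scene')
dark=lambda g:g.max(2)<50
bright=lambda g:g.min(2)>128
for d,k,m in((t,(274,195),(175,196)),(s,(282,177),(227,244))):
    blob(d,k,dark,90 ,'knob',True)
    for th in(130,150,165): 
        try:
            blob(d,(274.6,196) if d is t else (280,188),lambda g:g.min(2)>th,46,'disc',True)
            blob(d,m,lambda g:g.min(2)>th,90,'rim',True)
        except Exception as e: print(e)
E
```

```text
knob [271 192   7   6  37] [274.  194.4   5.8   7.1] [ 544.9 -285.2   90. ]
disc [266 195  16  10  72] [273.4 197.8  12.3  15.8] [ 537.4 -285.7   46. ]
rim [166 186  18  20 154] [174.4 195.2  17.6  19.6] [545.4  20.7  90. ]
disc [253 246  51  15 178] [284.5 254.8  21.4  70.2] [ 357.5 -318.1   46. ]
rim [253 246  51  15 178] [284.5 254.8  21.4  70.2] [ 360.3 -314.6   90. ]
min() iterable argument is empty
knob [277 171   9  14 104] [280.9 176.5   9.1  14.9] [ 543.3 -280.9   90. ]
disc [276 190  14   4  29] [282.7 191.6   3.3  13.5] [ 530.  -270.3   46. ]
rim [218 250  24  19 101] [228.2 257.6  20.2  27.8] [514.4  62.2  90. ]
disc [326 211  10  16  53] [331.1 219.4   6.3  17.8] [ 362.5 -220.7   46. ]
rim [214 233  25  18 207] [225.4 241.7  17.6  24.9] [546.1  22.9  90. ]
disc [222 259  18   9  45] [227.3 259.8  15.2  23.6] [534.9  36.2  46. ]
rim [222 259  18   9  45] [227.3 259.8  15.2  23.6] [512.8  68.6  90. ]
```

```bash
R='' ; python3 -m handwheel '[[[0,0,0],[0.029,-0.0145,0],0],[[0,0,0],[0.029,-0.0145,0],0],[[0,0,0],[0.029,-0.0145,0],0],[[0,0,0],[0.029,-0.0145,0],0],[[0,0,0],[0.029,-0.0145,0],0]]' && python3 -m handwheel '[[[0,0,0],[0.029,-0.0145,0],0],[[0,0,0],[0.029,-0.0145,0],0],[[0,0,0],[0.029,-0.0145,0],0],[[0,0,0],[0.029,-0.0145,0],0],[[0,0,0],[0.029,-0.0145,0],0]]' && python3 -m handwheel '[[[0,0,0],[0.029,-0.0145,0],0],[[0,0,0],[0.029,-0.0145,0],0],[[0,0,0],[0.029,-0.0145,0],0],[[0,0,0],[0.029,-0.0145,0],0],[[0,0,0],[0,0,0],0]]'
python3 - <<'E'
from h import *
s=ctrl.read_state();print(s['eef_pos'],s['tool_rot'],s['qpos'],s['clock'],s['force'])
d=grab('wrist','w1.png');print({k:np.round(v,3).tolist() for k,v in d.items() if k!='pixels'})
E
```

```text
clock: 0.62
eef_pos: [314.0, -505.2, 231.1]
tool_rot: [-3.141, -0.0, 0.308]
force: [0.5, -0.5, -0.2]
width: 85.4
gripper_force: 0.0
clock: 1.03
eef_pos: [430.3, -392.1, 231.3]
tool_rot: [-3.141, 0.0, 0.308]
force: [0.3, -0.1, -0.6]
width: 85.3
gripper_force: 0.0
clock: 1.45
eef_pos: [528.5, -295.2, 231.1]
tool_rot: [-3.138, -0.006, 0.318]
force: [1.2, 0.6, -1.1]
width: 85.4
gripper_force: 0.0
[ 528.5369124  -295.17536018  231.07361006] [-3.1383119  -0.00558501  0.31825274] [ 0.45201234  0.56205531  0.02314817  1.64995066 -0.02324899  0.92823552
 -0.76702528] 1.45 [ 1.18685718  0.63399581 -1.11274565]
{'fx': 297.319, 'fy': 297.319, 'cx': 252.797, 'cy': 190.256, 'T_tool_cam': [[0.0, 0.952, 0.306, 78.502], [1.0, 0.0, -0.001, 0.218], [-0.001, 0.306, -0.952, -142.519], [0.0, 0.0, 0.0, 1.0]]}
```

View pics/w1.png

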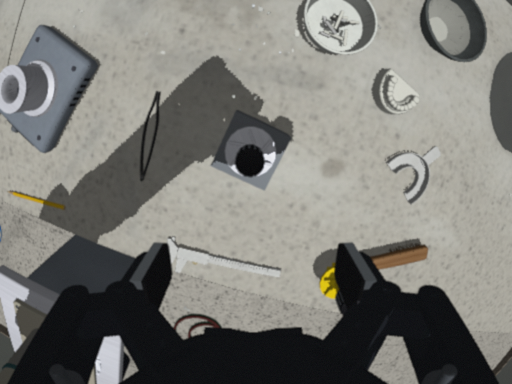

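The wrist view shows the knob's top at about (249,160), with the mixer rim at (14,88).

```bash
cat >> h.py <<'E'
from scipy.spatial.transform import Rotation as Ro
def wray(d,s,u,v):
    x,y=(u-d['cx'])/d['fx'],(v-d['cy'])/d['fy']; th=np.hypot(x,y); k=np.sin(th)/th if th>1e-9 else 1
    c=np.array([x*k,-y*k,-np.cos(th)]); T=np.array(d['T_tool_cam']); R=Ro.from_euler('xyz',s['tool_rot']).as_matrix()
    return s['eef_pos']+R@T[:3,3], R@T[:3,:3]@c, R
def wz(d,s,u,v,z):
    o,r,R=wray(d,s,u,v); return o+r*(z-o[2])/r[2]
E
python3 - <<'E'
from h import *
s=ctrl.read_state();d=ctrl.get_image('wrist');print(s['eef_pos'],s['tool_rot'])
g=d['pixels'][125:195,205:300].max(2).astype(np.uint8)
m=(g<22).astype(np.uint8);n,l,st,c=cv2.connectedComponentsWithStats(m)
for i in range(1,n):
    if st[i,4]>60:
        k=(l==i).astype(np.uint8);cn=max(cv2.findContours(k,0,1)[0],key=len);(u,v),r=cv2.minEnclosingCircle(cn)
        u+=205;v+=125;print(st[i],(u,v,r),wz(d,s,u,v,103),wz(d,s,u,v,95))
# disc: bright hull
m=(d['pixels'][125:195,205:300].min(2)>105).astype(np.uint8)
print(m.sum())
b=cv2.resize(d['pixels'][125:195,205:300][:,:,::-1],None,fx=5,fy=5);cv2.imwrite('pics/w1c.png',b)
for u,v in((14,88),):print('rim',wz(d,s,u,v,90))
E
```

```text
[ 525.67424461 -298.4341279   230.99079774] [-3.13973859e+00 -2.29824735e-03  3.15459562e-01]
[ 29  17  27  29 583] (246.85670852661133, 155.85975646972656, 14.38644790649414) [ 548.15259754 -285.49795673  103.        ] [ 546.61614537 -285.81893677   95.        ]
3645
rim [547.3324878    7.87210763  90.        ]
```

View pics/w1c.png

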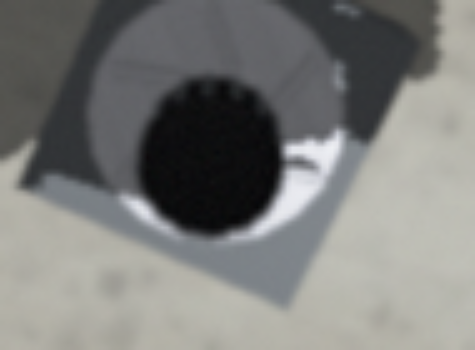

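```bash
python3 -m handwheel '[[[0,0,0],[0.0125,-0.004,0.02],0],[[0,0,0],[0.0125,-0.004,0.02],0],[[0,0,0],[0,0,0.02],0],[[0,0,0],[0,0,0],0],[[0,0,0],[0,0,0],0]]'
cat > k.py <<'E'
from h import *
s=ctrl.read_state();d=ctrl.get_image('wrist');print(s['eef_pos'],s['tool_rot'])
o,r,R=wray(d,s,0,0);T=np.array(d['T_tool_cam']);cc=T[:3,:3].T@(R.T@(np.array([545,-285,88])-s['eef_pos'])-T[:3,3])
th=np.arctan2(np.hypot(cc[0],cc[1]),-cc[2]);q=d['fx']*th/np.hypot(cc[0],cc[1]);U,V=int(d['cx']+q*cc[0]),int(d['cy']-q*cc[1]);print('pred',U,V)
y0,x0=max(V-40,0),U-45
m=(d['pixels'][y0:V+40,x0:U+45].max(2)<22).astype(np.uint8);n,l,st,c=cv2.connectedComponentsWithStats(m)
i=1+st[1:,4].argmax();u,v=c[i]+[x0,y0];p=wz(d,s,u,v,88);print(st[i],u,v,'knob',p,'tool delta',R.T@(p-s['eef_pos']))
E
python3 k.py
```

```text
clock: 1.97
eef_pos: [541.9, -289.0, 170.6]
tool_rot: [-3.141, 0.003, 0.306]
force: [0.6, -0.6, 1.0]
width: 85.3
gripper_force: 0.0
[ 541.90398557 -289.0348399   170.58624069] [-3.14052318e+00  2.93922226e-03  3.05764735e-01]
pred 248 192
[ 31  21  34  40 922] 249.91865509761388 194.14316702819957 knob [ 543.91904824 -286.29244659   88.        ] tool delta [ 2.98984734 -1.92029818 82.57991049]
```

```bash
python3 -m handwheel '[[[0,0,0],[0.003,-0.002,0.02],0],[[0,0,0],[0,0,0.02],0],[[0,0,0],[0,0,0.022],0],[[0,0,0],[0,0,0.022],0],[[0,0,0],[0,0,0.02],0]]' && python3 -m handwheel '[[[0,0,0],[0,0,0],0],[[0,0,0],[0,0,0],0.3],[[0,0,0],[0,0,0],0.6],[[0,0,0],[0,0,0],1],[[0,0,0],[0,0,0],1]]' && python3 -m handwheel '[[[0,0,0],[0,0,0],1],[[0,0,0],[0,0,0],1],[[0,0,0],[0,0,0],1],[[0,0,0],[0,0,0],1],[[0,0,0],[0,0,0],1]]'
```

```text
clock: 2.43
eef_pos: [546.4, -286.8, 68.2]
tool_rot: [3.139, -0.002, 0.306]
force: [-0.1, -0.7, 0.6]
width: 85.3
gripper_force: 0.0
clock: 2.85
eef_pos: [547.0, -285.8, 69.1]
tool_rot: [3.139, -0.002, 0.307]
force: [0.5, -0.8, 0.5]
width: 38.8
gripper_force: 0.0
clock: 3.27
eef_pos: [546.9, -285.4, 68.9]
tool_rot: [3.14, -0.002, 0.308]
force: [-0.2, 0.5, 6.0]
width: 26.6
gripper_force: 58.7
```

```bash
python3 -m handwheel '[[[0,0,0],[0,0,-0.015],1],[[0,0,0],[0,0,-0.025],1],[[0,0,0],[0,0,-0.03],1],[[0,0,0],[0,0,-0.03],1],[[0,0,0],[0,0,-0.03],1]]' && python3 -m handwheel '[[[0,0,0],[0,0,0],1],[[0,0,0],[0,0,0],1],[[0,0,0],[0,0,0],1]]'
python3 - <<'E'
from h import *
s=ctrl.read_state();print(s['eef_pos'],s['tool_rot'],s['width'],s['force'],s['clock'])
w=grab('wrist','w2.png')
cx=lambda i,x,y,k:cv2.resize(i[max(y-60,0):y+60,x-60:x+60],None,fx=k,fy=k,interpolation=cv2.INTER_CUBIC)
a=ctrl.get_image('scene');t=ctrl.get_image('top')
p=s['eef_pos']-[0,0,20];i=[]
for d in(a,t):
    u,v=proj(d,p);print(u,v);i.append(cx(d['pixels'][:,:,::-1],int(u),int(v),3.2))
cv2.imwrite('pics/c2.png',np.hstack(i))
E
```

```text
clock: 3.68
eef_pos: [545.7, -284.8, 199.0]
tool_rot: [-3.141, 0.0, 0.308]
force: [0.8, 0.3, -1.1]
width: 27.1
gripper_force: 59.1
clock: 3.93
eef_pos: [545.5, -284.7, 197.1]
tool_rot: [-3.141, 0.001, 0.308]
force: [-0.5, 0.2, -1.0]
width: 26.5
gripper_force: 59.2
[ 545.48248697 -284.68342212  197.10641519] [-3.14106105e+00  5.19833221e-04  3.07829978e-01] 26.465808005878685 [-0.49987615  0.21448265 -0.95358234] 3.9333
282.31153657208375 150.34201814294806
275.492346518349 191.91648306714072
```

View pics/c2.png

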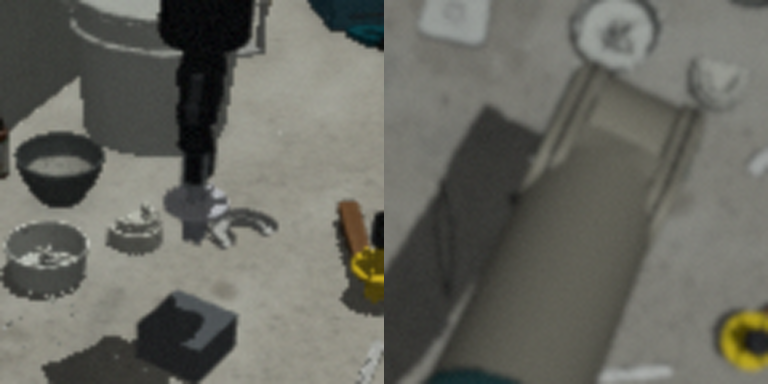

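View pics/w2.png

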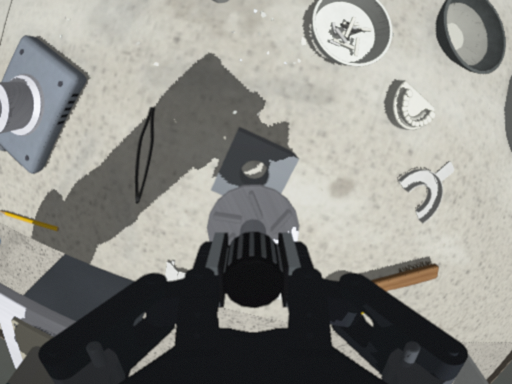

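Rotor held upright (disc centred at u≈253 in the wrist view, front edge v≈188); stand empty. Moving towards the mixer.

```bash
python3 -m handwheel '[[[0,0,0],[0.004,-0.012,0],1],[[0,0,0],[0.007,-0.023,0],1],[[0,0,0],[0.007,-0.023,0],1],[[0,0,0],[0.007,-0.023,0],1],[[0,0,0],[0.007,-0.023,0],1]]' && python3 -m handwheel '[[[0,0,0],[0.007,-0.023,0],1],[[0,0,0],[0.007,-0.023,0],1],[[0,0,0],[0.007,-0.023,0],1],[[0,0,0],[0.007,-0.023,0],1],[[0,0,0],[0.007,-0.023,0],1]]' && python3 -m handwheel '[[[0,0,0],[0.005,-0.012,0],1],[[0,0,0],[0,0,0],1],[[0,0,0],[0,0,0],1],[[0,0,0],[0,0,0],1],[[0,0,0],[0,0,0],1]]'
python3 - <<'E'
from h import *
s=ctrl.read_state();d=grab('wrist','w3.png');print(s['eef_pos'],s['tool_rot'],s['width'],s['clock'],s['qpos'][6])
for v in(186,188,190):
    R=wray(d,s,253,v)[2]; print('disc centre tool x',(R.T@(wz(d,s,253,v,s['eef_pos'][2]-24)-s['eef_pos']))[0]-29)
E
```

```text
clock: 4.5
eef_pos: [544.4, -173.8, 196.5]
tool_rot: [-3.14, 0.001, 0.308]
force: [-0.1, -0.1, -1.4]
width: 26.5
gripper_force: 59.2
clock: 4.92
eef_pos: [542.6, -53.6, 196.6]
tool_rot: [-3.14, 0.001, 0.309]
force: [-0.0, 0.8, -0.4]
width: 26.6
gripper_force: 59.2
clock: 5.33
eef_pos: [544.5, -44.9, 197.2]
tool_rot: [3.141, 0.001, 0.305]
force: [0.4, -0.9, -0.4]
width: 26.7
gripper_force: 59.2
[544.52865286 -44.90245808 197.19425734] [3.14066490e+00 5.55627604e-04 3.05267323e-01] 26.729332666549677 5.3333 -1.2102855463359208
disc centre tool x -1.3242551420139357
disc centre tool x -2.551436140032049
disc centre tool x -3.783799864806518
```

View pics/w3.png

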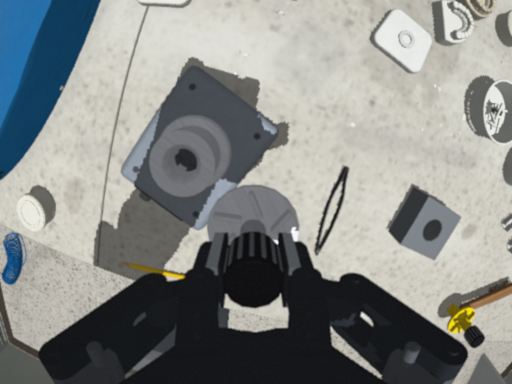

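The wrist view shows the sleeve rim around ≈(186,159), with the dark bore in its middle and the disc's front edge at v≈186.

Run:
```python
from h import *
s=ctrl.read_state();d=ctrl.get_image('wrist')
g=cv2.cvtColor(d['pixels'],cv2.COLOR_RGB2GRAY);c=g[100:220,120:250]
c2=cv2.createCLAHE(4,(2,2)).apply(c)
for p2 in(30,20):
    h=cv2.HoughCircles(c2,cv2.HOUGH_GRADIENT_ALT if 0 else cv2.HOUGH_GRADIENT,1,4,param1=120,param2=p2,minRadius=15,maxRadius=48)
    if h is not None:
        for u,v,r in h[0][:6]: print(p2,u+120,v+100,r,wz(d,s,u+120,v+100,90)[:2])
m=(c<28).astype(np.uint8);n,l,st,ce=cv2.connectedComponentsWithStats(m)
for i in range(1,n):
    if st[i,4]>80: u,v=ce[i]+[120,100];print('dark',st[i],u,v,wz(d,s,u,v,90)[:2],wz(d,s,u,v,76)[:2])
P=wray(d,s,0,0)
def pj(p):
    R=P[2];T=np.array(d['T_tool_cam']);q=T[:3,:3].T@(R.T@(np.array(p)-s['eef_pos'])-T[:3,3]);n=np.hypot(q[0],q[1]);k=d['fx']*np.arctan2(n,-q[2])/n
    return d['cx']+k*q[0],d['cy']-k*q[1]
b=cv2.cvtColor(cv2.resize(c2,None,fx=5,fy=5,interpolation=cv2.INTER_CUBIC),cv2.COLOR_GRAY2BGR)
C=np.array([545.8,22])
for r,z,col in((30,90,(0,0,255)),(18,90,(0,255,0)),(13,83,(255,0,0))):
    for a in np.linspace(0,6.28,40): 
        u,v=pj([*(C+r*np.array([np.cos(a),np.sin(a)])),z]);cv2.circle(b,(int((u-120)*5),int((v-100)*5)),2,col,-1)
cv2.imwrite('pics/c3.png',b)
```

```text
30 193.5 150.5 36.0 [562.07647786  13.78268015]
30 182.5 164.5 31.9 [547.21680907  20.10990619]
30 176.5 163.5 46.3 [546.52541708  25.57355775]
30 186.5 155.5 40.5 [556.04315126  18.63470725]
30 182.5 158.5 37.3 [552.4352496   21.42416262]
30 190.5 157.5 41.8 [555.34257971  14.7587313 ]
20 193.5 150.5 36.0 [562.07647786  13.78268015]
20 182.5 164.5 31.9 [547.21680907  20.10990619]
20 183.5 150.5 45.2 [559.56894911  22.32327591]
20 187.5 170.5 45.2 [543.26539263  14.44491348]
20 176.5 163.5 46.3 [546.52541708  25.57355775]
20 186.5 155.5 40.5 [556.04315126  18.63470725]
```

View pics/c3.png

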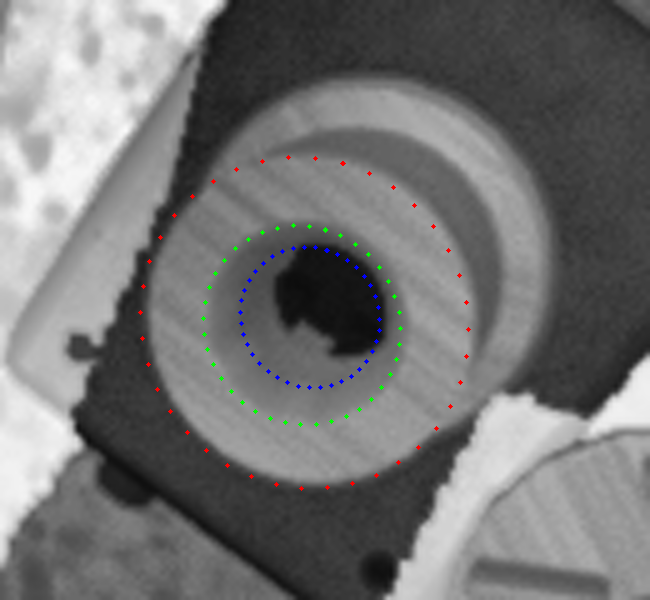

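The predicted rim matches to about 1 mm; the centre is corrected to ≈(546.5, 21.0).

```bash
python3 -m handwheel '[[[0,0,0],[0.008,-0.021,0],1],[[0,0,0],[0.008,-0.021,0],1],[[0,0,0],[0.0072,-0.0203,0],1],[[0,0,0],[0,0,0.015],1],[[0,0,0],[0,0,0.015],1]]' && python3 -m handwheel '[[[0,0,0],[0,0,0.007],1],[[0,0,0],[0,0,0],1],[[0,0,0],[0,0,0],1],[[0,0,0],[0,0,0],1],[[0,0,0],[0,0,0],1]]'; python3 -c "
from h import *
s=ctrl.read_state();print(s['eef_pos'],s['tool_rot'],s['force'])"
```

```text
clock: 5.85
eef_pos: [549.0, 24.7, 167.8]
tool_rot: [-3.142, -0.003, 0.31]
force: [-0.3, -1.3, -1.4]
width: 26.6
gripper_force: 59.3
clock: 6.27
eef_pos: [548.6, 23.0, 161.1]
tool_rot: [3.141, -0.002, 0.307]
force: [0.9, 0.5, -1.3]
width: 26.4
gripper_force: 59.3
[548.56450013  22.96416371 161.11687666] [ 3.14116766e+00 -1.53021852e-03  3.06967159e-01] [ 0.91101311  0.45527621 -1.28866475]
```

```bash
python3 -m handwheel '[[[0,0,0],[-0.0012,0.0012,0.003],1],[[0,0,0],[0,0,0.003],1],[[0,0,0],[0,0,0.003],1],[[0,0,0],[0,0,0.003],1],[[0,0,0],[0,0,0],1]]' && python3 -m handwheel '[[[0,0,0],[0,0,0.002],1],[[0,0,0],[0,0,0.002],1],[[0,0,0],[0,0,0.002],1],[[0,0,0],[0,0,0.002],1],[[0,0,0],[0,0,0],1]]'
```

```text
clock: 6.68
eef_pos: [546.6, 21.9, 147.6]
tool_rot: [-3.141, 0.001, 0.308]
force: [-0.6, 0.2, -1.4]
width: 26.7
gripper_force: 59.3
clock: 7.1
eef_pos: [546.8, 21.9, 139.9]
tool_rot: [-3.141, 0.001, 0.308]
force: [0.3, 0.1, -1.4]
width: 26.7
gripper_force: 59.3
```

```bash
python3 -m handwheel '[[[0,0,0],[0,0,0.0015],1],[[0,0,0],[0,0,0.0015],1],[[0,0,0],[0,0,0],1]]' && python3 -m handwheel '[[[0,0,0],[0,0,0.0015],1],[[0,0,0],[0,0,0.0015],1],[[0,0,0],[0,0,0],1]]'
```

```text
clock: 7.35
eef_pos: [547.0, 21.9, 137.1]
tool_rot: [-3.142, 0.0, 0.308]
force: [0.6, -0.0, -1.2]
width: 26.5
gripper_force: 59.3
clock: 7.6
eef_pos: [547.1, 21.9, 134.1]
tool_rot: [-3.142, 0.0, 0.308]
force: [0.6, 0.2, -1.3]
width: 26.6
gripper_force: 59.3
```

```bash
python3 -m handwheel '[[[0,0,0],[0,0,0.0015],1],[[0,0,0],[0,0,0.0015],1],[[0,0,0],[0,0,0],1]]' && python3 -m handwheel '[[[0,0,0],[0,0,0.001],1],[[0,0,0],[0,0,0.001],1],[[0,0,0],[0,0,0],1]]' && python3 -m handwheel '[[[0,0,0],[0,0,0.001],1],[[0,0,0],[0,0,0.001],1],[[0,0,0],[0,0,0],1]]'
```

```text
clock: 7.85
eef_pos: [547.2, 21.9, 131.1]
tool_rot: [3.142, -0.0, 0.308]
force: [-0.3, 0.4, -1.3]
width: 26.7
gripper_force: 59.3
clock: 8.1
eef_pos: [547.2, 21.9, 129.2]
tool_rot: [3.142, -0.0, 0.308]
force: [1.0, 0.1, -1.5]
width: 26.8
gripper_force: 59.3
clock: 8.35
eef_pos: [547.2, 21.9, 127.2]
tool_rot: [3.142, -0.0, 0.308]
force: [0.5, -0.4, -1.3]
width: 27.0
gripper_force: 59.3
```

```bash
python3 -m handwheel '[[[0,0,0],[0,0,0.001],1],[[0,0,0],[0,0,0],1]]' && python3 -m handwheel '[[[0,0,0],[0,0,0.001],1],[[0,0,0],[0,0,0],1]]' && python3 -m handwheel '[[[0,0,0],[0,0,0.001],1],[[0,0,0],[0,0,0],1]]'
```

```text
clock: 8.52
eef_pos: [547.3, 21.9, 126.5]
tool_rot: [3.141, -0.0, 0.308]
force: [0.9, -0.1, 1.6]
width: 26.6
gripper_force: 59.3
clock: 8.68
eef_pos: [547.3, 21.9, 125.5]
tool_rot: [3.141, -0.001, 0.308]
force: [-0.4, -0.3, 2.8]
width: 26.4
gripper_force: 59.4
clock: 8.85
eef_pos: [547.4, 21.9, 124.5]
tool_rot: [3.141, -0.001, 0.308]
force: [0.3, 0.2, 4.7]
width: 26.8
gripper_force: 59.5
```

```bash
python3 -m handwheel '[[[0,0,-3],[0,0,0],1],[[0,0,-3],[0,0,0],1],[[0,0,0],[0,0,0],1]]' && python3 -m handwheel '[[[0,0,-3],[0,0,0],1],[[0,0,-3],[0,0,0],1],[[0,0,0],[0,0,0],1]]'; python3 -c "
from h import *
s=ctrl.read_state();print(s['qpos'][6],s['torque'])"
```

```text
clock: 9.1
eef_pos: [547.4, 21.9, 124.6]
tool_rot: [-3.142, -0.001, 0.414]
force: [-0.3, 0.1, 3.3]
width: 26.5
gripper_force: 59.8
clock: 9.35
eef_pos: [547.3, 21.9, 124.4]
tool_rot: [-3.141, -0.0, 0.517]
force: [0.7, 0.8, 4.4]
width: 26.4
gripper_force: 59.8
-1.1750834227226108 [ 0.11510432 -0.00335729 -0.05064695]
```

```bash
python3 -m handwheel '[[[0,0,-3],[0,0,0],1],[[0,0,-3],[0,0,0],1],[[0,0,0],[0,0,0],1]]' && python3 -m handwheel '[[[0,0,-3],[0,0,0],1],[[0,0,-3],[0,0,0],1],[[0,0,0],[0,0,0],1]]'
```

```text
clock: 9.6
eef_pos: [547.2, 22.1, 124.4]
tool_rot: [-3.141, -0.0, 0.621]
force: [0.9, 0.3, 3.7]
width: 26.6
gripper_force: 59.8
clock: 9.85
eef_pos: [547.1, 22.1, 124.1]
tool_rot: [-3.141, -0.0, 0.725]
force: [1.1, 0.4, -0.9]
width: 26.6
gripper_force: 59.6
```

```bash
python3 -m handwheel '[[[0,0,-3],[0,0,0],1],[[0,0,-3],[0,0,0],1],[[0,0,0],[0,0,0],1]]'
```

```text
clock: 10.1
eef_pos: [547.0, 22.1, 123.9]
tool_rot: [-3.141, -0.0, 0.829]
force: [1.0, 1.9, -0.3]
width: 26.6
gripper_force: 59.6
```

The upward force vanished at yaw ≈0.72, so the key is in the slot. No more turning; I turn back 2° into the free play and lower.

```bash
python3 -m handwheel '[[[0,0,2],[0,0,0.001],1],[[0,0,0],[0,0,0.001],1],[[0,0,0],[0,0,0],1]]' && python3 -m handwheel '[[[0,0,0],[0,0,0.001],1],[[0,0,0],[0,0,0.0005],1],[[0,0,0],[0,0,0],1]]'; python3 -c "
from h import *
s=ctrl.read_state();print(s['eef_pos'],s['torque'])"
```

```text
clock: 10.35
eef_pos: [547.1, 21.9, 122.0]
tool_rot: [-3.142, 0.0, 0.795]
force: [0.9, 0.2, -1.6]
width: 26.7
gripper_force: 59.6
clock: 10.6
eef_pos: [547.1, 21.9, 120.7]
tool_rot: [-3.142, 0.0, 0.796]
force: [1.1, 0.4, -1.6]
width: 26.6
gripper_force: 59.6
[547.10285281  21.88221328 120.68515619] [ 0.21100553 -0.30927482  0.01005257]
```

```bash
python3 -m handwheel '[[[0,0,0],[0,0,0.001],1],[[0,0,0],[0,0,0],1]]' && python3 -m handwheel '[[[0,0,0],[0,0,0.0006],1],[[0,0,0],[0,0,0],1]]' && python3 -m handwheel '[[[0,0,0],[0,0,0.0004],1],[[0,0,0],[0,0,0],1]]'
```

```text
clock: 10.77
eef_pos: [547.2, 21.9, 119.7]
tool_rot: [3.142, -0.0, 0.796]
force: [0.9, 0.4, -0.9]
width: 26.7
gripper_force: 59.6
clock: 10.93
eef_pos: [547.2, 21.9, 119.2]
tool_rot: [3.142, -0.0, 0.796]
force: [1.2, 1.3, -0.8]
width: 26.7
gripper_force: 59.6
clock: 11.1
eef_pos: [547.2, 21.9, 118.9]
tool_rot: [3.142, -0.0, 0.797]
force: [1.0, 1.0, -0.0]
width: 26.5
gripper_force: 59.6
```

```bash
python3 -m handwheel '[[[0,0,0],[0,0,0.0005],1],[[0,0,0],[0,0,0],1]]' && python3 -m handwheel '[[[0,0,0],[0,0,0.0005],1],[[0,0,0],[0,0,0],1],[[0,0,0],[0,0,0],1]]'
```

```text
clock: 11.27
eef_pos: [547.3, 21.9, 118.8]
tool_rot: [3.141, -0.0, 0.796]
force: [-0.3, 1.0, 3.6]
width: 26.4
gripper_force: 59.9
clock: 11.52
eef_pos: [547.3, 22.0, 118.8]
tool_rot: [3.141, -0.0, 0.796]
force: [-1.8, 0.8, 8.6]
width: 26.3
gripper_force: 60.4
```

Hard stop 8 mm below first contact: the disc is on the rim. Releasing and withdrawing.

```bash
python3 -m handwheel '[[[0,0,0],[0,0,-0.0005],1],[[0,0,0],[0,0,0],0.6],[[0,0,0],[0,0,0],0.4],[[0,0,0],[0,0,0],0.2],[[0,0,0],[0,0,0],0]]' && python3 -m handwheel '[[[0,0,0],[0,0,0],0],[[0,0,0],[0,0,0],0],[[0,0,0],[0,0,0],0],[[0,0,0],[0,0,0],0],[[0,0,0],[0,0,0],0]]' && python3 -m handwheel '[[[0,0,0],[0,0,-0.01],0],[[0,0,0],[0,0,-0.02],0],[[0,0,0],[0,0,-0.03],0],[[0,0,0],[0,0,-0.03],0],[[0,0,0],[0,0,-0.02],0]]'&& python3 -m handwheel '[[[0,0,0],[-0.015,0,0],0],[[0,0,0],[-0.02,0,0],0],[[0,0,0],[-0.015,0,0],0],[[0,0,0],[0,0,0],0],[[0,0,0],[0,0,0],0]]'
python3 - <<'E'
from h import *
s=ctrl.read_state();w=ctrl.get_image('wrist');a=ctrl.get_image('scene')
i=a['pixels'][200:300,180:290,::-1];j=w['pixels'][:,:,::-1]
cv2.imwrite('pics/c4.png',np.hstack([cv2.resize(i,(422,384),interpolation=cv2.INTER_CUBIC),j[:,80:430]]))
E
```

```text
clock: 11.93
eef_pos: [546.7, 21.6, 118.0]
tool_rot: [-3.141, 0.001, 0.796]
force: [1.2, -0.6, -0.5]
width: 69.0
gripper_force: 0.0
clock: 12.35
eef_pos: [547.1, 21.8, 118.3]
tool_rot: [-3.142, 0.0, 0.796]
force: [-0.7, 0.5, -0.3]
width: 85.2
gripper_force: 0.0
clock: 12.77
eef_pos: [548.1, 22.0, 231.7]
tool_rot: [3.139, -0.003, 0.796]
force: [0.6, 0.1, -0.8]
width: 84.9
gripper_force: 0.0
clock: 13.18
eef_pos: [512.2, -14.3, 229.2]
tool_rot: [3.141, -0.001, 0.795]
force: [0.4, -0.0, 0.5]
width: 85.4
gripper_force: 0.0
```

View pics/c4.png

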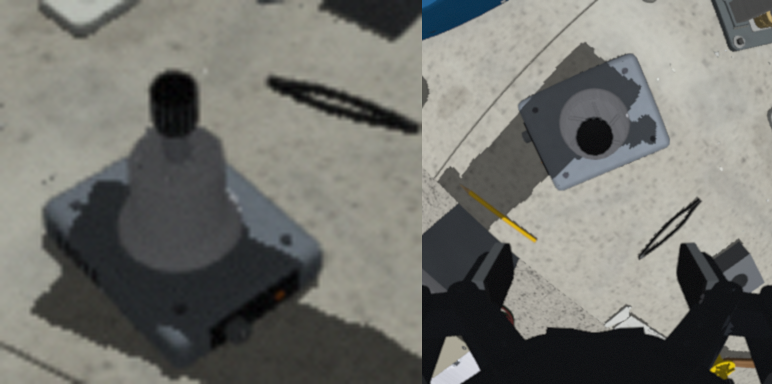

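The scene crop shows the knob at (174,102), with the rotor upright and its disc flush on the sleeve. The gripper is clear and the tweezers have not moved.

```bash
python3 -c "
from cell import ctrl
print(ctrl.finish_job())"
```

```text
the job is handed in; nothing more can be done
None
```

The rotor is home in the mixer: its key dropped into the slot, the disc is flat on the rim, the gripper is clear, and the job was handed in at about 13 s (no verdict was returned).

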